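# Free the blender's hub cap, whichever way its thread runs

### The arm

A 6-joint arm with a two-finger parallel gripper is mounted at the origin on a cart in front of the work surface, level with it; the furniture and walls round the work are solid. World frame = base frame: x ahead of the robot, y to its left, z up, the work surface at z = 0. Lengths are in m, angles in rad, forces in N, time in s.
With the tool pointing down it reaches from about 0.425 to 0.95 m from the base axis. Payload 3.5 kg.
Tool frame: the origin (TCP) lies between the finger pads; the fingertips stand 22 mm ahead of it and the grasp point (between the pads) lies 3 mm ahead of it (ctrl.nose_length is the z of the fingertips in the tool frame, in m); z points along the fingers, y is the line along which they close (so a half turn about z gives the same grasp; the last joint's range is limited). The gripper opens to 85 mm and grips with 20 to 120 N. Pads are 22 mm wide; open, the fingers measure 114 mm over their backs; the gripper's body (76 mm by 85 mm) begins 54 mm behind the grasp point. The pads swing forward as they close: fully open they stand 13 mm farther back than shut.
Start: joints at [-1.428, 0.286, 1.577, -0, 1.279, -0.15], TCP at [0.195, -0.646, 0.253] pointing down, gripper open.
Joint ranges: [-2.77, 2.77], [-0.9, 2.22], [0.21, 2.48], [-1.53, 4.67], [0.24, 2.81], [-2.84, 2.84]. Speed limits (rad/s): [2.79, 2.79, 3.14, 3.14, 3.14, 3.14].

### API

Orientations are given as a unit quaternion [x, y, z, w].
In Python, from plant import ctrl gives the robot as it stands. The module is installed in compiled form; this text tells all that it offers.
- The arm moves only by the tool send_rows, never from a script. Its argument "rows" is text: rows parted by semicolons, each of 7 numbers parted by spaces: the turn, a rotation vector about the tool's x, y, z in parts of the range, where 1.0 means 90 degrees, then the shift along the tool's x, y, z in fractions of the full range, 1 being 400 mm, then the opening, from -1 (shut) to 1 (fully open). A call has 1 to 8 rows; each row is the pose to reach, as a shift and turn from the pose commanded when the call began, along the tool's axes at that moment; what a row does not reach only later rows make up. A row lasts 1/8 s, in which the tool goes at most 62.5 mm and 10.7 degrees, less where a joint would pass 70% of its speed; a pose out of reach is approached as far as the arm can. A shift or turn number past 1, either way, is cut back to 1. A call with a gripper value outside its range is refused whole. The fingers move at their own pace and stop on an object; "grip_force" is the grip in N (left out, the last holds). Time passes only in rows, so rows that repeat a pose let the fingers close. It gives the time, the measured TCP pose, the force, the opening and the grip force at its end, in the units of the state.
- ctrl.get_state(): the state, without advancing time (a new reading comes with each control period).
- ctrl.read_camera(name): name is "side" or "top"; returns a dict with "color" (400x640x3 uint8, red, green, blue), "fx", "fy", "cx", "cy" (pixels), "D" ([k1, k2, p1, p2, k3] as OpenCV has them; the pictures are not rectified), "extrinsics" (4x4, takes a point from world to camera coordinates). Camera axes: x right, y down, z forward; pixel columns grow to the right and rows downward; lengths in m; the calibration is good to about 2 mm. A picture is of the moment at which its call begins. There is no depth.
- ctrl.sign_off(): hands the job in; it is judged then, once.
Trained networks look in a picture, given as the dict that the camera call returned (one of the last four; its "shot" number tells which), for a name from the list of things; names that differ only in an ending like _2 or _b are one class to them, and where a whole thing is asked for, a point or a joint stands for the part that bears it (a point fixed in the world has none). Each returns a list of dicts, best first, with "p" (0 to 1); they miss things now and then, are a little off and sometimes report something else, mostly with a low value. They report only what shows in the picture. A call takes as long as a camera call. They do not tell look-alikes from the thing itself.
- ctrl.look_for(picture, target): "position" ([x, y, z] in m, in the coordinates of the camera as it stood for that picture, good to about 4 mm: the middle of the surface that is visible of it).
The state is a dict: "time": time; "qpos": joint angles; "dq": joint speeds; "joint_efforts": joint torques, N m; "eef_pos": TCP position; "tcp_rot": TCP orientation; "contact_force": force on the tool from outside, world axes, zero at the start; "wrist_torque": the same for the moment, N m; "opening": opening from 0.0 (shut) to 1.0 (fully open); "finger_force": force on a finger pad.
Only numpy, scipy, OpenCV 4.12 (cv2) and the standard library are available. Lean on these libraries where they do the work, as an engineer would, in place of code of your own. Each camera call takes 0.05 s, during which the arm holds its last target. There are 200 camera calls.

### The job

Take the black screw cap off the drive hub of the blender base so that the jug could go on. Nobody remembers whether its thread is right- or left-handed: turn it gently by its grip bar one way and, if it stops short, the other, without forcing or wrenching it, and when it has turned free lift it straight up. Finish while holding the cap still and level in the gripper, about 10 cm straight above the hub; do not put it down, and leave the other things on the worktop alone.

Things in the scene. Friction and masses are not known exactly. Their poses are not given: they have to be found in the camera images.
- blender_base: White round blender motor base, fixed to the worktop (does not move). 144 mm across at the foot, 96 mm at its flat top, 80 mm high; black dial on its front (its own -x). Origin: centre of its underside; z up. On the top stands its metal drive hub, 62 mm across, on the vertical axis through the origin, at first hidden under the cap.
- hub_top (a point): Centre of the hub's flat top, on the base's axis, 102 mm above the worktop. It lies inside the cap until that is lifted off. The hub is 22 mm high, so the cap must rise about 25 mm to clear it. On the hub the cap turns almost without resistance (under 0.1 N m) between its stops, does not rise as it turns, and has about 2 mm of play sideways and upwards.
- cap: Black round screw cap, 77 mm across, 25 mm high without its grip bar, 70 to 130 g, loose. Origin: centre of its skirt's lower edge (3 mm above the base's flat top while screwed on); z up along its axis. It comes loose in one direction only, clockwise or anticlockwise from above; this differs from start to start and cannot be seen.
- cap_grip (a point): Middle of the cap's straight grip bar, 40 mm above the cap's origin. The bar is 60 mm long along the cap's x, 14 mm thick along its y, 30 mm high (25 to 55 mm above the cap's origin). Turned the wrong way, the cap meets a hard stop after 15 to 31 degrees and cannot be lifted; the right way it turns 55 to 70 degrees to a hard stop, and there lifts straight off.
- spice_jar: Bystander: spice jar, 46 mm across, 108 mm high, standing behind the blender base. Origin: centre of its underside.
- mill: Bystander: small salt shaker, 44 mm across, 90 mm high, standing behind the blender base. Origin: centre of its underside.
- mug: Bystander: white mug with a handle, 78x113 mm, 89 mm high, standing behind the blender base. Origin: centre of its underside.
Mind the look-alikes: they are no part of the job. Several things have the shape of the cap; the one meant has the colours described above.

How it is judged:
On the way:
1. the cap has come off the hub: 30 mm above where it sat, upright and over the hub (z of cap in the frame of blender_base above 0.113 m and horizontal distance between cap and blender_base below 0.05 m and angle between cap's own z axis and vertical below 0.3 rad), for 0.1 s.
At the end, for the whole second after the job is handed in: The cap is held in the fingers (more than 2 N), touching nothing of the blender base, still (under 0.03 m/s), level within 0.2 rad, within 40 mm of the hub's axis, its lower edge 140 to 270 mm above the worktop (38 to 168 mm above the hub's top) (z of cap in the frame of blender_base between 0.14 and 0.27 m and horizontal distance between cap and blender_base below 0.04 m and angle between cap's own z axis and vertical below 0.2 rad and linear speed of cap below 0.03 m/s and contact force between the fingers and cap above 2 N and contact force between cap and blender_base below 0.2 N); the arm keeps its last pose, push and grip.
It fails at once if the cap was forced: more than 90 N between it and the hub (contact force between cap and blender_base above 90 N).
It fails at once if the spice jar was shifted more than 20 mm or knocked over (distance of spice_jar from where it was at the start of the episode above 0.02 m or angle between spice_jar's own z axis and vertical above 0.4 rad).
It fails at once if the shaker was shifted more than 20 mm or knocked over (distance of mill from where it was at the start of the episode above 0.02 m or angle between mill's own z axis and vertical above 0.4 rad).
It fails at once if the mug was shifted more than 20 mm or knocked over (distance of mug from where it was at the start of the episode above 0.02 m or angle between mug's own z axis and vertical above 0.4 rad).
It also fails if it takes over 48 s, if anything falls off the work surface, if the arm or the gripper's body presses on something with over 40 N, if the wrist force passes 120 N, or if a joint passes its speed limit or range.

## Working session

There is one attempt and no reset: what is moved stays moved. The work goes in short steps, Python scripts to look and compute and a tool call to move; the robot and the scene stay as the last step left them, time stands still between calls to the robot, and variables do not carry over. Pictures are saved under pics/ and viewed, at most 10 in all, crops included, and the job is handed in when it is done.

Besides the shell and the picture viewer there is one more tool, called after ">>>" as name(argument=value, ...) on one line, values as JSON. send_rows: Moves the arm, as the interface text tells. Its arguments: {"type":"object","properties":{"rows":{"type":"string"},"grip_force":{"type":"number"}},"required":["rows"]}

```bash
mkdir -p pics; cat > h.py <<'E'
from plant import ctrl
import numpy as np, cv2
from scipy.spatial.transform import Rotation as R
def world(p,c):
    E=np.array(c["extrinsics"]); return E[:3,:3].T@(np.array(p)-E[:3,3])
def pix(P,c):
    E=np.array(c["extrinsics"]); K=np.array([[c["fx"],0,c["cx"]],[0,c["fy"],c["cy"]],[0,0,1]])
    return cv2.projectPoints(np.atleast_2d(np.array(P,float)),cv2.Rodrigues(E[:3,:3])[0],E[:3,3],K,np.array(c["D"],float))[0][:,0]
def onz(uv,z,c):
    E=np.array(c["extrinsics"]); K=np.array([[c["fx"],0,c["cx"]],[0,c["fy"],c["cy"]],[0,0,1]])
    n=cv2.undistortPoints(np.array(uv,float).reshape(-1,1,2),K,np.array(c["D"],float))[:,0]
    d=np.c_[n,np.ones(len(n))]@E[:3,:3]; o=-E[:3,:3].T@E[:3,3]
    return o+d*((z-o[2])/d[:,2])[:,None]
def save(c,f,crop=None,s=1):
    im=c["color"][:,:,::-1]
    if crop: u,v,w,h=crop; im=im[v:v+h,u:u+w]
    cv2.imwrite("pics/"+f,cv2.resize(np.ascontiguousarray(im),None,fx=s,fy=s,interpolation=cv2.INTER_CUBIC))
E
python3 - <<'E'
from h import *
for n in("top","side"):
    c=ctrl.read_camera(n); save(c,n+"1.png")
    for t in("cap","cap_grip","blender_base","spice_jar","mill","mug"):
        for d in ctrl.look_for(c,t)[:4]:
            w=world(d["position"],c); print(n,t,round(d["p"],2),w.round(3),pix(w,c).round())
s=ctrl.get_state();print(s["time"],s["eef_pos"],s["tcp_rot"],ctrl.nose_length)
E
```

```text
top cap 0.73 [ 0.539 -0.023  0.11 ] [[288. 207.]]
top cap 0.72 [ 0.38  -0.047  0.021] [[302. 291.]]
top cap_grip 0.85 [ 0.542 -0.022  0.109] [[287. 205.]]
top cap_grip 0.74 [ 0.379 -0.049  0.025] [[303. 292.]]
top cap_grip 0.72 [ 0.632 -0.184  0.028] [[367. 168.]]
top blender_base 0.59 [ 0.521 -0.03   0.06 ] [[293. 220.]]
top blender_base 0.55 [ 0.76  -0.06   0.067] [[308. 104.]]
top spice_jar 0.75 [0.736 0.083 0.094] [[236. 110.]]
top mill 0.69 [ 0.761 -0.056  0.064] [[306. 104.]]
top mug 0.9 [ 0.783 -0.185  0.045] [[367.  97.]]
side cap 0.91 [ 0.546 -0.005  0.11 ] [[318. 213.]]
side cap 0.72 [ 0.382 -0.034  0.023] [[394. 253.]]
side cap 0.68 [ 0.647 -0.169  0.018] [[300. 203.]]
side cap_grip 0.92 [ 0.645 -0.169  0.022] [[301. 201.]]
side cap_grip 0.68 [ 0.377 -0.029  0.024] [[397. 254.]]
side cap_grip 0.55 [ 0.545 -0.008  0.108] [[320. 213.]]
side blender_base 0.88 [0.529 0.024 0.051] [[322. 245.]]
side spice_jar 0.67 [0.735 0.107 0.067] [[215. 243.]]
side mill 0.77 [ 0.763 -0.047  0.048] [[236. 210.]]
side mug 0.61 [ 0.77  -0.156  0.058] [[252. 184.]]
0.7 [ 0.19486548 -0.6462418   0.25335895] [ 9.89303772e-01  1.45869963e-01 -4.62298739e-06  1.50612607e-05] 0.022
```

View pics/top1.png

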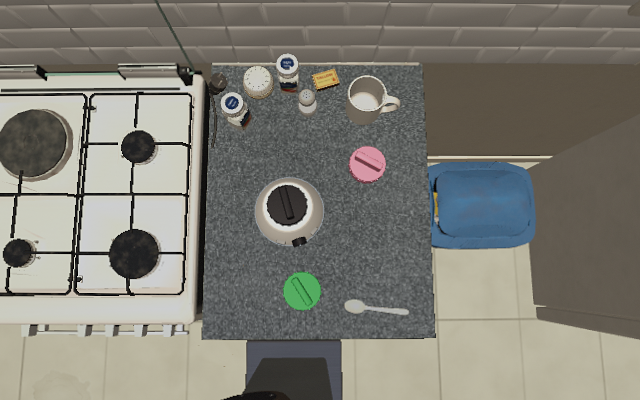

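View pics/side1.png

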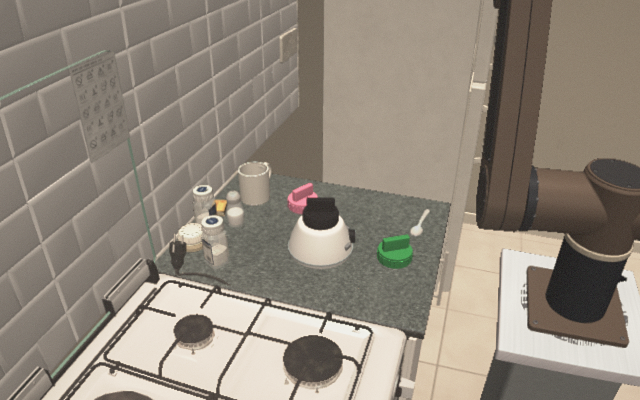

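The top picture shows three candidates: the black cap on the blender base (288,205), the pink one (367,164) and the green one (302,291). By the description I choose the black one on the hub. I'll check it in a close crop.

```bash
python3 - <<'E'
from h import *
c=ctrl.read_camera("top"); save(c,"crop.png",(240,165,100,90),7)
E=np.array(c["extrinsics"]);print("cam",-E[:3,:3].T@E[:3,3],c["fx"])
g=c["color"].astype(int).sum(2)
# white flat-top/body and dark cap
roi=np.zeros(g.shape,bool);roi[175:232,255:325]=1
m=((g<200)&roi).astype(np.uint8)
n,l,st,ce=cv2.connectedComponentsWithStats(m)
for i in range(1,n):
    if st[i,4]>200: print(st[i],ce[i], onz([ce[i]],.108,c))
E
```

```text
cam [ 0.4162844  -0.06582189  0.94458407] 448.6306481696241
[ 267  185   40   41 1247] [286.60224539 204.87971131] [[ 0.54334417 -0.0201511   0.108     ]]
```

View pics/crop.png

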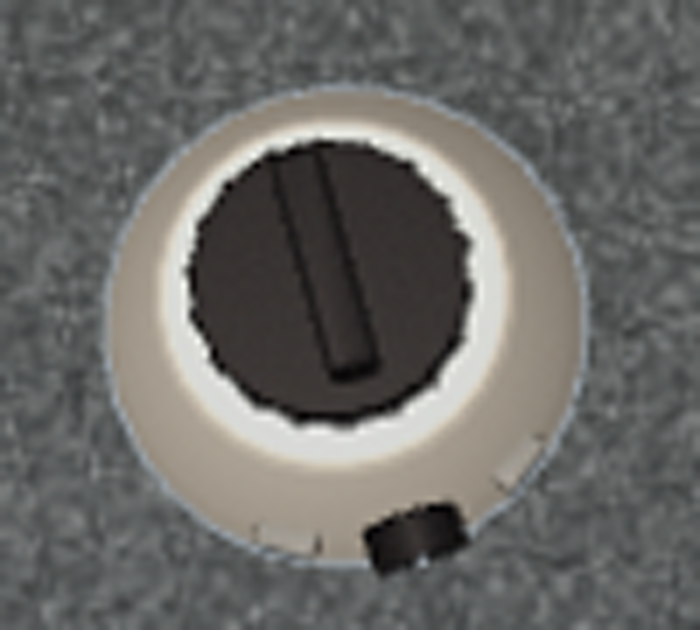

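The crop confirms a black ribbed cap with its bar in line on the white base. The bar's top face is centred near crop (327,262), the disc near (330,282) and the foot near (347,326).

```bash
python3 - <<'E'
from h import *
c=ctrl.read_camera("top")
f=lambda a:[((x+.5)/7-.5+240,(y+.5)/7-.5+165) for x,y in a]
print("foot",onz(f([(347,326)]),0,c)); print("top flat",onz(f([(335,295)]),.08,c))
print("cap disc",onz(f([(330,282)]),.106,c))
q=onz(f([(275,160),(320,150),(380,360),(332,372)]),.138,c);print("bar",q,q.mean(0))
a=(q[0]+q[1]-q[2]-q[3])/2;print("bar len",np.hypot(*a[:2]),"angle",np.degrees(np.arctan2(a[1],a[0])))
# side check
s=ctrl.read_camera("side")
for P in [(.542,-.02)]:
    print(pix([[*P,.138],[*P,.108],[*P,0.0]],s))
save(s,"side_crop.png",(270,170,100,100),6)
st=ctrl.get_state();r=R.from_quat(st["tcp_rot"]);print(r.as_matrix().round(4),st["eef_pos"],st["contact_force"])
E
```

```text
foot [[ 0.54627863 -0.019728    0.        ]]
top flat [[ 0.54397931 -0.02025222  0.08      ]]
cap disc [[ 0.54369036 -0.02025334  0.106     ]]
bar [[ 0.57112343 -0.00742863  0.138     ]
 [ 0.57374866 -0.01917077  0.138     ]
 [ 0.51838747 -0.03503685  0.138     ]
 [ 0.51530701 -0.02264528  0.138     ]] [ 0.54464164 -0.02107038  0.138     ]
bar len 0.05772044433964339 angle 15.619785637679545
[[322.63815096 198.66119436]
 [322.53576538 210.63045329]
 [322.18660899 250.93291794]]
[[ 0.9574  0.2886  0.    ]
 [ 0.2886 -0.9574 -0.    ]
 [ 0.      0.     -1.    ]] [ 0.19484433 -0.64624891  0.25334692] [ 0.05112157 -0.00087464  0.33452009]
```

View pics/side_crop.png

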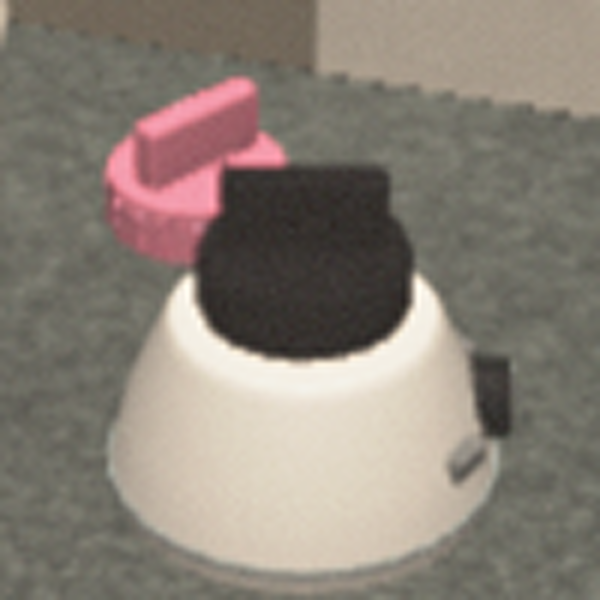

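The measurements agree with the given sizes: bar centre at about (0.5445, -0.0205), bar angle 15.6°. The tool is already nearly aligned with the bar (16.8°), so I move above it.

The rows are not in the units I measure in: shifts go in shares of 400 mm and turns go in shares of 90 degrees. I convert before sending: 386 mm is 0.965, -374 mm is -0.935, 1 degrees is 0.0111.

>>> send_rows(rows="0 0 0.0111 0.145 -0.14 0 1;0 0 0.0111 0.29 -0.28 0 1;0 0 0.0111 0.435 -0.42 0 1;0 0 0.0111 0.5375 -0.52 0 1;0 0 0.0111 0.645 -0.6225 0 1;0 0 0.0111 0.75 -0.725 0 1;0 0 0.0111 0.86 -0.83 0 1;0 0 0.0111 0.965 -0.935 0 1")

```text
time: 1.85
eef_pos: [0.4392, -0.2078, 0.2538]
tcp_rot: [0.991, 0.137, 0.001, 0.0]
contact_force: [0.1, -0.0, 0.9]
opening: 0.997
finger_force: 0.0
```

```bash
python3 - <<'E'
from h import *
st=ctrl.get_state();r=R.from_quat(st["tcp_rot"])
print(st["time"],st["eef_pos"],st["qpos"].round(2) if hasattr(st["qpos"],'round') else st["qpos"],r.as_matrix().round(4))
print(r.inv().apply(np.array([.5445,-.0205,.25])-st["eef_pos"])*1000)
E
```

```text
1.85 [ 0.43921893 -0.20782806  0.2538234 ] [-0.65 -0.14  2.03  0.    1.25  0.64] [[ 9.624e-01  2.716e-01  1.200e-03]
 [ 2.716e-01 -9.624e-01 -8.000e-04]
 [ 9.000e-04  1.100e-03 -1.000e+00]]
[ 152.19601856 -151.69872374    3.79391861]
```

Scaled: 127 mm is 0.3175, -126 mm is -0.315.

>>> send_rows(rows="0 0 0 0.1 -0.1 0 1;0 0 0 0.2125 -0.21 0 1;0 0 0 0.2875 -0.285 0 1;0 0 0 0.3175 -0.315 0 1;0 0 0 0.3175 -0.315 0.075 1;0 0 0 0.3175 -0.315 0.15 1;0 0 0 0.3175 -0.315 0.1875 1;0 0 0 0.3175 -0.315 0.1875 1")

```text
time: 2.85
eef_pos: [0.5257, -0.0542, 0.1773]
tcp_rot: [0.991, 0.137, -0.001, -0.0]
contact_force: [0.7, 0.6, 0.4]
opening: 0.997
finger_force: 0.0
```

```bash
python3 - <<'E'
from h import *
st=ctrl.get_state();r=R.from_quat(st["tcp_rot"])
print(st["time"],st["eef_pos"],st["qpos"],np.degrees(np.arctan2(*r.as_matrix()[[1,0],0])))
print(r.inv().apply(np.array([.5445,-.0205,.134])-st["eef_pos"])*1000)
c=ctrl.read_camera("side");save(c,"side2.png",(250,120,150,130),5)
E
```

```text
2.85 [ 0.52567977 -0.05424011  0.17728076] [-2.94846836e-01  4.20666758e-02  2.00009595e+00 -1.99472175e-04
  1.10201194e+00  1.00154871e+00] 15.727264434914995
[ 27.35939539 -27.32189844  43.25271836]
```

View pics/side2.png

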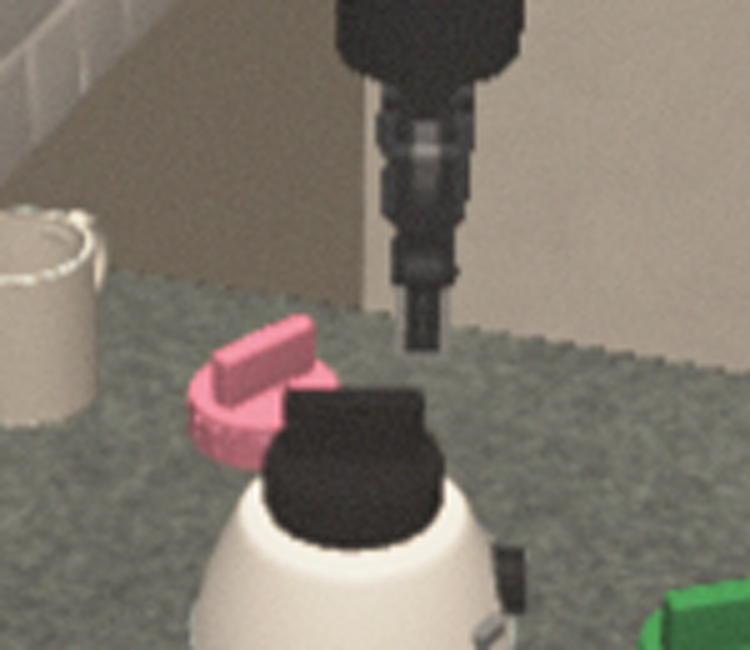

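The tool is still 38 mm short and its fingertips are above the bar. I move it in level first.

Scaled: -24 mm is -0.06, -20 mm is -0.05.

>>> send_rows(rows="0 0 0 0.025 -0.025 0 1;0 0 0 0.05 -0.05 0 1;0 0 0 0.06 -0.06 0 1;0 0 0 0.06 -0.06 0 1;0 0 0 0.06 -0.06 0 1")

```text
time: 3.52
eef_pos: [0.5429, -0.0242, 0.1783]
tcp_rot: [0.991, 0.137, -0.0, 0.0]
contact_force: [0.5, -0.7, 0.2]
opening: 0.998
finger_force: 0.0
```

```bash
cat > st.py <<'E'
from h import *
st=ctrl.get_state();r=R.from_quat(st["tcp_rot"]);M=r.as_matrix()
print(st["time"],st["eef_pos"],"j6",st["qpos"][5],"yaw",np.degrees(np.arctan2(M[1,0],M[0,0])),"tilt",np.degrees(np.arccos(-M[2,2])))
print("F",st["contact_force"],"T",st["wrist_torque"],st["opening"],st["finger_force"])
print(r.inv().apply(np.array([.5445,-.0205,.134])-st["eef_pos"])*1000)
E
python3 st.py
```

```text
3.525 [ 0.54294913 -0.02415363  0.17826298] j6 1.064108126602896 yaw 15.793822984347692 tilt 0.015268429843267697
F [ 0.52309158 -0.68542635  0.22013603] T [0.0206142  0.00849842 0.04517855] 0.997962348441951 0.0
[ 2.49833365 -3.09582786 44.26216718]
```

Scaled: 44 mm is 0.11, 38 mm is 0.095.

>>> send_rows(rows="0 0 0 0.0063 -0.0075 0.025 1;0 0 0 0.0063 -0.0075 0.0625 1;0 0 0 0.0063 -0.0075 0.095 1;0 0 0 0.0063 -0.0075 0.11 1;0 0 0 0.0063 -0.0075 0.11 1;0 0 0 0.0063 -0.0075 0.11 1", grip_force=25)

```text
time: 4.28
eef_pos: [0.545, -0.0208, 0.1347]
tcp_rot: [0.991, 0.137, 0.0, 0.0]
contact_force: [0.1, 0.3, 0.1]
opening: 1.005
finger_force: 0.0
```

```bash
python3 st.py
```

```text
4.275 [ 0.54496838 -0.02077554  0.13474615] j6 1.0713265213292578 yaw 15.772174905597232 tilt 0.046692856028639394
F [0.0733377  0.30760875 0.12750785] T [ 0.0036562   0.01095741 -0.00431254] 1.005303994080131 0.0
[-0.37638429 -0.39276144  0.74572731]
```

>>> send_rows(rows="0 0 0 0 0 0 0.2;0 0 0 0 0 0 -0.2;0 0 0 0 0 0 -0.5;0 0 0 0 0 0 -0.8;0 0 0 0 0 0 -1;0 0 0 0 0 0 -1;0 0 0 0 0 0 -1;0 0 0 0 0 0 -1", grip_force=25)

```text
time: 5.28
eef_pos: [0.5447, -0.0207, 0.1345]
tcp_rot: [0.991, 0.137, 0.0, 0.0]
contact_force: [0.8, -0.3, 1.4]
opening: 0.156
finger_force: 25.6
```

```bash
python3 st.py
```

```text
5.275 [ 0.54474906 -0.02066509  0.13451901] j6 1.0713175640419956 yaw 15.777922677538736 tilt 0.02099365990181535
F [ 0.84655885 -0.2549893   1.43581244] T [0.02498187 0.00952249 0.00020461] 0.15623589507707483 25.567423403263092
[-0.19496141 -0.22667338  0.51890975]
```

The bar is gripped at 13 mm opening with 25 N and no side load. I turn gently anticlockwise first (tool -z).

Scaled: -13 degrees is -0.1444.

>>> send_rows(rows="0 0 -0.0333 0 0 0 -1;0 0 -0.0667 0 0 0 -1;0 0 -0.1 0 0 0 -1;0 0 -0.1333 0 0 0 -1;0 0 -0.1444 0 0 0 -1;0 0 -0.1444 0 0 0 -1")

```text
time: 6.02
eef_pos: [0.5447, -0.0207, 0.1345]
tcp_rot: [0.969, 0.248, 0.0, 0.0]
contact_force: [-0.4, -0.4, 1.8]
opening: 0.16
finger_force: 25.7
```

```bash
python3 st.py
```

```text
6.025 [ 0.54473343 -0.02069546  0.13450826] j6 0.8447798765636162 yaw 28.759060290762527 tilt 0.019389936382912747
F [-0.41989897 -0.35813956  1.78275714] T [ 0.04203012 -0.00984713  0.02907583] 0.1604547214294724 25.684677958488464
[-0.11070215 -0.28379461  0.50816485]
```

Scaled: -4 degrees is -0.0444.

>>> send_rows(rows="0 0 -0.0222 0 0 0 -1;0 0 -0.0444 0 0 0 -1;0 0 -0.0444 0 0 0 -1")

```text
time: 6.4
eef_pos: [0.5447, -0.0207, 0.1345]
tcp_rot: [0.959, 0.282, 0.0, 0.0]
contact_force: [-0.8, -0.6, 2.0]
opening: 0.16
finger_force: 25.8
```

```bash
python3 st.py
```

```text
6.4 [ 0.54474711 -0.0206742   0.13451175] j6 0.7740553867129734 yaw 32.81237002161395 tilt 0.022711323919366144
F [-0.78143358 -0.57140919  2.03176031] T [-0.01694896  0.04792212  0.04731155] 0.16024747156582664 25.776084065437317
[-0.11341364 -0.28046562  0.51163132]
```

Scaled: -4 degrees is -0.0444.

>>> send_rows(rows="0 0 -0.0222 0 0 0 -1;0 0 -0.0444 0 0 0 -1;0 0 -0.0444 0 0 0 -1")

```text
time: 6.78
eef_pos: [0.5447, -0.0207, 0.1345]
tcp_rot: [0.949, 0.316, 0.0, 0.0]
contact_force: [-0.2, 0.0, 2.2]
opening: 0.156
finger_force: 25.9
```

```bash
python3 st.py
```

```text
6.775 [ 0.54473003 -0.02068532  0.13447255] j6 0.7041238405396685 yaw 36.81777458479723 tilt 0.0175819850394951
F [-0.21340912  0.02991866  2.23356028] T [0.03024548 0.05243278 0.05292467] 0.15590747010855013 25.870776772499084
[-0.07316952 -0.28633364  0.47246817]
```

Scaled: -4 degrees is -0.0444.

>>> send_rows(rows="0 0 -0.0222 0 0 0 -1;0 0 -0.0444 0 0 0 -1;0 0 -0.0444 0 0 0 -1")

```text
time: 7.15
eef_pos: [0.5447, -0.0207, 0.1345]
tcp_rot: [0.937, 0.349, 0.0, 0.0]
contact_force: [0.1, -0.1, 4.2]
opening: 0.158
finger_force: 26.0
```

```bash
python3 st.py
```

```text
7.15 [ 0.54473591 -0.02067518  0.13450181] j6 0.634223840270016 yaw 40.82273437914849 tilt 0.019882484376895507
F [ 0.07191161 -0.13663459  4.22242217] T [-0.01167316  0.01620353  0.0188044 ] 0.1575924638892867 25.965510606765747
[-0.06409822 -0.28692692  0.50171581]
```

Scaled: -4 degrees is -0.0444.

>>> send_rows(rows="0 0 -0.0222 0 0 0 -1;0 0 -0.0444 0 0 0 -1;0 0 -0.0444 0 0 0 -1")

```text
time: 7.52
eef_pos: [0.5447, -0.0207, 0.1345]
tcp_rot: [0.924, 0.381, 0.0, 0.0]
contact_force: [0.1, 0.3, 4.2]
opening: 0.154
finger_force: 26.1
```

```bash
python3 st.py
```

```text
7.525 [ 0.54474526 -0.02070578  0.13450841] j6 0.5644122587216442 yaw 44.823815555836525 tilt 0.02164232243341066
F [0.12758226 0.2931978  4.15515044] T [ 0.0864986  -0.06160504  0.09254967] 0.1539899660159289 26.057970821857452
[-0.02895808 -0.31903498  0.50828812]
```

Scaled: -4 degrees is -0.0444.

>>> send_rows(rows="0 0 -0.0222 0 0 0 -1;0 0 -0.0444 0 0 0 -1;0 0 -0.0444 0 0 0 -1")

```text
time: 7.9
eef_pos: [0.5447, -0.0207, 0.1345]
tcp_rot: [0.911, 0.413, 0.0, 0.0]
contact_force: [1.4, -0.1, 5.0]
opening: 0.158
finger_force: 26.1
```

```bash
python3 st.py; python3 -c "
from h import *
c=ctrl.read_camera('top');save(c,'top2.png',(240,140,110,110),5)"
```

```text
7.9 [ 0.54474822 -0.02070453  0.13451583] j6 0.4944447504511351 yaw 48.83317068600558 tilt 0.022939920727094026
F [ 1.36687884 -0.06427478  5.01997418] T [ 0.02226465 -0.00461584  0.06320993] 0.1577132053946559 26.14197313785553
[-0.00947696 -0.32169095  0.51570057]
```

View pics/top2.png

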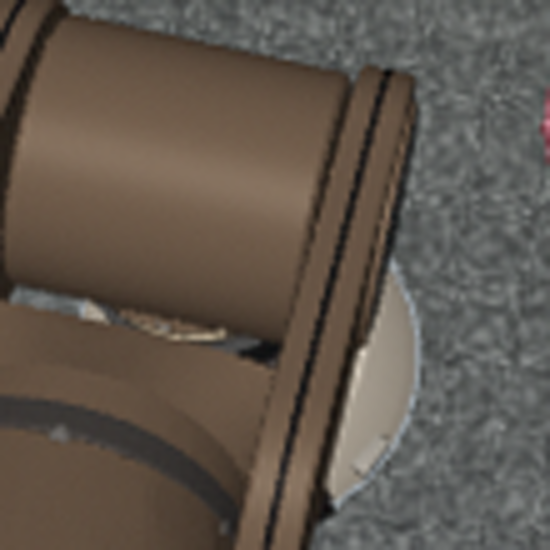

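The picture shows only the arm over the cap, with the base's edge at crop (400,350), so the cap's turn can't be read from it. The measurements show 33° turned, past the largest wrong-way stop, with almost no torque. I carry on the same way.

Scaled: -19 degrees is -0.2111.

>>> send_rows(rows="0 0 -0.0333 0 0 0 -1;0 0 -0.0667 0 0 0 -1;0 0 -0.1 0 0 0 -1;0 0 -0.1333 0 0 0 -1;0 0 -0.1667 0 0 0 -1;0 0 -0.2 0 0 0 -1;0 0 -0.2111 0 0 0 -1;0 0 -0.2111 0 0 0 -1")

```text
time: 8.95
eef_pos: [0.5447, -0.0207, 0.1345]
tcp_rot: [0.83, 0.558, 0.0, 0.0]
contact_force: [-0.4, 0.3, 4.9]
opening: 0.158
finger_force: 26.1
```

```bash
python3 st.py
```

```text
8.95 [ 0.5447382  -0.02069867  0.1344933 ] j6 0.16321715570948694 yaw 67.80742227342733 tilt 0.02033219745867047
F [-0.39692285  0.31173186  4.91998208] T [ 0.01873105  0.02422428 -0.00701489] 0.1583778573881203 26.138682961463928
[ 0.09396643 -0.29576743  0.4931952 ]
```

Scaled: -4 degrees is -0.0444.

>>> send_rows(rows="0 0 -0.0222 0 0 0 -1;0 0 -0.0444 0 0 0 -1;0 0 -0.0444 0 0 0 -1")

```text
time: 9.32
eef_pos: [0.5447, -0.0207, 0.1345]
tcp_rot: [0.81, 0.587, 0.0, 0.0]
contact_force: [0.4, -1.3, 5.0]
opening: 0.158
finger_force: 26.1
```

```bash
python3 st.py
```

```text
9.325 [ 0.54470985 -0.02068302  0.13448813] j6 0.09309487225571336 yaw 71.8292218612373 tilt 0.01668799718787754
F [ 0.44497132 -1.31259309  5.03660954] T [-0.03936919 -0.01123465  0.08612896] 0.15838837447479812 26.143270432949066
[ 0.10847429 -0.2566025   0.4880463 ]
```

56° turned. I continue in small steps to the stop.

Scaled: -3 degrees is -0.0333.

>>> send_rows(rows="0 0 -0.0222 0 0 0 -1;0 0 -0.0333 0 0 0 -1;0 0 -0.0333 0 0 0 -1")

```text
time: 9.7
eef_pos: [0.5447, -0.0207, 0.1345]
tcp_rot: [0.794, 0.607, 0.0, 0.0]
contact_force: [-0.0, 0.1, 5.4]
opening: 0.158
finger_force: 26.1
```

```bash
python3 st.py
```

```text
9.7 [ 0.54471677 -0.02067793  0.13447955] j6 0.0410811225850821 yaw 74.80500106216253 tilt 0.01751801703982388
F [-0.04617989  0.11885951  5.40208806] T [ 0.03646268 -0.00492124  0.05750648] 0.1579515842890919 26.13827347755432
[ 0.11488539 -0.25597424  0.47947491]
```

Scaled: -3 degrees is -0.0333.

>>> send_rows(rows="0 0 -0.0222 0 0 0 -1;0 0 -0.0333 0 0 0 -1;0 0 -0.0333 0 0 0 -1")

```text
time: 10.07
eef_pos: [0.5447, -0.0207, 0.1345]
tcp_rot: [0.778, 0.628, 0.0, 0.0]
contact_force: [0.6, -0.4, 4.3]
opening: 0.164
finger_force: 26.1
```

```bash
python3 st.py
```

```text
10.075 [ 0.54473423 -0.02069853  0.13449012] j6 -0.011290434098384608 yaw 77.8061034623877 tilt 0.01962446053715318
F [ 0.59248607 -0.35956513  4.25001243] T [ 0.02720871  0.01379019 -0.00511162] 0.16360470500759997 26.140666902065277
[ 0.14459556 -0.27104494  0.49002153]
```

Scaled: -3 degrees is -0.0333.

>>> send_rows(rows="0 0 -0.0222 0 0 0 -1;0 0 -0.0333 0 0 0 -1;0 0 -0.0333 0 0 0 -1")

```text
time: 10.45
eef_pos: [0.5448, -0.021, 0.1345]
tcp_rot: [0.762, 0.647, 0.0, 0.0]
contact_force: [0.6, -1.1, 5.2]
opening: 0.159
finger_force: 27.1
```

```bash
python3 st.py
```

```text
10.45 [ 0.54478535 -0.02096082  0.13451644] j6 -0.06183917913328364 yaw 80.67585714870572 tilt 0.030795837742936708
F [ 0.61419283 -1.08443195  5.19526202] T [-0.15796834 -0.00051716 -0.43733822] 0.15886499242842117 27.12817668914795
[ 0.40852903 -0.35651393  0.51622063]
```

Scaled: -3 degrees is -0.0333.

>>> send_rows(rows="0 0 -0.0222 0 0 0 -1;0 0 -0.0333 0 0 0 -1;0 0 -0.0333 0 0 0 -1")

```text
time: 10.82
eef_pos: [0.5449, -0.0211, 0.1346]
tcp_rot: [0.746, 0.666, 0.0, 0.0]
contact_force: [0.8, -2.3, 4.6]
opening: 0.161
finger_force: 40.9
```

```bash
python3 st.py
```

```text
10.825 [ 0.54490133 -0.02109617  0.13455983] j6 -0.11235926920073437 yaw 83.5288023842185 tilt 0.05610894982926846
F [ 0.83539325 -2.28490949  4.59205213] T [-3.45953525e-01  9.46759177e-04 -1.11039476e+00] 0.1611524826873004 40.942097721817845
[ 0.54692095 -0.46646468  0.55962099]
```

The hard stop came at about 64–65°, which is the right-way range. I ease off the torque and lift gently.

Scaled: -4 mm is -0.01, -3 mm is -0.0075, 3.5 degrees is 0.0389.

>>> send_rows(rows="0 0 0.0222 0 0 0 -1;0 0 0.0389 0 0 0 -1;0 0 0.0389 0 0 0 -1;0 0 0.0389 0 0 -0.0038 -1;0 0 0.0389 0 0 -0.0075 -1;0 0 0.0389 0 0 -0.01 -1;0 0 0.0389 0 0 -0.01 -1", grip_force=30)

```text
time: 11.7
eef_pos: [0.5444, -0.0207, 0.1361]
tcp_rot: [0.764, 0.645, 0.0, 0.0]
contact_force: [5.7, -2.2, -7.3]
opening: 0.159
finger_force: 29.6
```

```bash
python3 st.py
```

```text
11.7 [ 0.54439688 -0.02074283  0.13608475] j6 -0.054431968919179154 yaw 80.28977243188733 tilt 0.04599430054512773
F [ 5.6663047  -2.22213851 -7.2819287 ] T [-0.56903369 -0.99497455 -0.33623593] 0.15896420260397875 29.64338779449463
[0.25774368 0.05934423 2.08466556]
```

The cap is held at the limit of its play, with only 7 N. I probably backed off too far from the stop, so I lower it, turn it back to the stop and lift again.

Scaled: 3 mm is 0.0075, 1.5 mm is 0.0038, -2.5 degrees is -0.0278.

>>> send_rows(rows="0 0 0 0 0 0.0038 -1;0 0 0 0 0 0.0075 -1;0 0 -0.0111 0 0 0.0075 -1;0 0 -0.0278 0 0 0.0075 -1;0 0 -0.0278 0 0 0.0075 -1")

```text
time: 12.32
eef_pos: [0.5448, -0.021, 0.1356]
tcp_rot: [0.751, 0.661, 0.0, 0.0]
contact_force: [1.6, -4.0, 3.1]
opening: 0.159
finger_force: 37.0
```

```bash
python3 st.py
```

```text
12.325 [ 0.5447957  -0.02096765  0.13564638] j6 -0.09732125733572951 yaw 82.71190252868782 tilt 0.03780536538388191
F [ 1.56896554 -4.01890461  3.07910273] T [-0.77663839 -0.32826883 -0.82583677] 0.15932236940659494 36.966732144355774
[ 0.42660374 -0.35369882  1.64608591]
```

Scaled: -3 mm is -0.0075, -1.5 mm is -0.0038.

>>> send_rows(rows="0 0 0 0 0 -0.0038 -1;0 0 0 0 0 -0.0075 -1;0 0 0 0 0 -0.0075 -1")

```text
time: 12.7
eef_pos: [0.5445, -0.0208, 0.1361]
tcp_rot: [0.751, 0.661, 0.0, 0.0]
contact_force: [6.3, -4.3, -9.2]
opening: 0.16
finger_force: 35.8
```

```bash
python3 st.py
```

```text
12.7 [ 0.54452704 -0.02082732  0.13609474] j6 -0.09745959265804713 yaw 82.71714711743108 tilt 0.0721779204739431
F [ 6.3451222  -4.27080303 -9.17070698] T [-0.98069646 -1.31169183 -0.76756244] 0.16049266613883606 35.776453614234924
[ 0.32130347 -0.07095129  2.09464182]
```

The hold-up goes with the torque left on the stop: at 0.3–0.8 N m the lugs bind by friction. I lower slightly, relax to about 0.05–0.1 N m and lift again.

Scaled: 3 mm is 0.0075, 1.5 mm is 0.0038, 3.2 degrees is 0.0356.

>>> send_rows(rows="0 0 0 0 0 0.0038 -1;0 0 0.0111 0 0 0.0075 -1;0 0 0.0244 0 0 0.0075 -1;0 0 0.0356 0 0 0.0075 -1;0 0 0.0356 0 0 0.0075 -1")

```text
time: 13.32
eef_pos: [0.5447, -0.0207, 0.1355]
tcp_rot: [0.768, 0.64, -0.0, 0.0]
contact_force: [2.0, -4.0, 2.2]
opening: 0.157
finger_force: 30.8
```

```bash
python3 st.py
```

```text
13.325 [ 0.54465152 -0.02067454  0.13545802] j6 -0.042790753182495034 yaw 79.63544716440526 tilt 0.0327499565147804
F [ 2.0479219  -4.02031997  2.23633108] T [-0.77001744 -0.31688097 -0.12147925] 0.1573429991885029 30.770461857318878
[ 0.14509125 -0.18096506  1.45789255]
```

Scaled: -3 mm is -0.0075, -1.5 mm is -0.0038.

>>> send_rows(rows="0 0 0 -0.0008 0.0005 0 -1;0 0 0 -0.0008 0.0005 0 -1;0 0 0 -0.0008 0.0005 -0.0038 -1;0 0 0 -0.0008 0.0005 -0.0075 -1;0 0 0 -0.0008 0.0005 -0.0075 -1")

```text
time: 13.95
eef_pos: [0.5442, -0.0206, 0.1369]
tcp_rot: [0.769, 0.64, -0.0, -0.001]
contact_force: [4.1, -1.3, -4.8]
opening: 0.162
finger_force: 29.9
```

```bash
python3 st.py
```

```text
13.95 [ 0.54421537 -0.02056085  0.13693901] j6 -0.04264712641610283 yaw 79.55474055343991 tilt 0.0837717893819267
F [ 4.10724646 -1.3227972  -4.84568527] T [-0.4440118  -0.7794484  -0.23921671] 0.16215820282740787 29.8513725399971
[0.10891184 0.27235124 2.93878919]
```

Scaled: -3 mm is -0.0075, -1.5 mm is -0.0038, 0.4 degrees is 0.0044.

>>> send_rows(rows="0 0 0.0044 0.0003 0.0013 0 -1;0 0 0.0044 0.0003 0.0013 0 -1;0 0 0.0044 0.0003 0.0013 -0.0038 -1;0 0 0.0044 0.0003 0.0013 -0.0075 -1;0 0 0.0044 0.0003 0.0013 -0.0075 -1;0 0 0.0044 0.0003 0.0013 -0.0075 -1")

```text
time: 14.7
eef_pos: [0.5452, -0.0208, 0.1416]
tcp_rot: [0.771, 0.637, -0.0, -0.0]
contact_force: [-0.5, 0.2, -0.6]
opening: 0.161
finger_force: 30.2
```

```bash
python3 st.py; python3 -c "
from h import *
c=ctrl.read_camera('side');save(c,'side3.png',(260,130,120,110),6)"
```

```text
14.7 [ 0.54515699 -0.02082275  0.14158248] j6 -0.035669896352803494 yaw 79.18980170562185 tilt 0.01886944696856521
F [-0.53583223  0.20824963 -0.62580053] T [-0.03492674 -0.03184771  0.00510905] 0.16080781025047686 30.228686928749084
[ 0.19264152 -0.70365989  7.58271927]
```

View pics/side3.png

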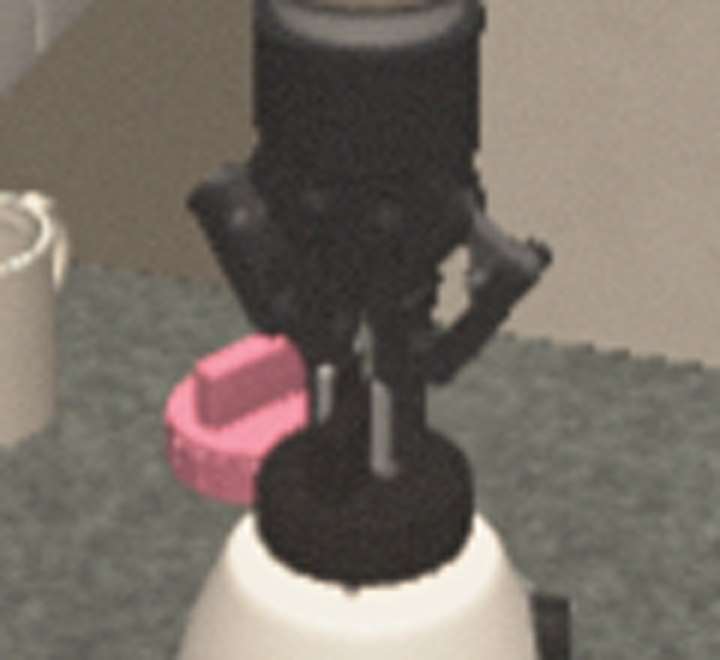

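The cap is free. Its lower edge in the picture is about 3 px (about 7 mm) higher than before, and the force has dropped to its weight. I lift it straight up.

Scaled: -14 mm is -0.035, -10 mm is -0.025.

>>> send_rows(rows="0 0 0 0 0 -0.0075 -1;0 0 0 0 0 -0.015 -1;0 0 0 0 0 -0.025 -1;0 0 0 0 0 -0.035 -1;0 0 0 0 0 -0.035 -1")

```text
time: 15.38
eef_pos: [0.5456, -0.0211, 0.156]
tcp_rot: [0.771, 0.637, 0.0, 0.0]
contact_force: [0.0, 0.0, -1.1]
opening: 0.161
finger_force: 30.2
```

```bash
python3 st.py
```

```text
15.375 [ 0.54561999 -0.02105189  0.15596833] j6 -0.03555401779174995 yaw 79.1779244438651 tilt 0.06892404188751844
F [ 0.03460604  0.00489873 -1.06906193] T [ 0.02027692  0.00264849 -0.00474229] 0.1607995768421723 30.22895336151123
[ 0.33244312 -1.23010894 21.96685485]
```

Scaled: -96 mm is -0.24, -94 mm is -0.235.

>>> send_rows(rows="0 0 0 0 0 -0.02 -1;0 0 0 0 0 -0.05 -1;0 0 0 0 0 -0.09 -1;0 0 0 0 0 -0.135 -1;0 0 0 0 0 -0.18 -1;0 0 0 0 0 -0.215 -1;0 0 0 0 0 -0.235 -1;0 0 0 0 0 -0.24 -1")

```text
time: 16.38
eef_pos: [0.5454, -0.021, 0.2519]
tcp_rot: [0.771, 0.637, 0.0, 0.0]
contact_force: [0.8, 0.2, -1.3]
opening: 0.156
finger_force: 30.2
```

>>> send_rows(rows="0 0 0 0 0 0 -1;0 0 0 0 0 0 -1;0 0 0 0 0 0 -1;0 0 0 0 0 0 -1")

```text
time: 16.88
eef_pos: [0.5452, -0.021, 0.251]
tcp_rot: [0.771, 0.637, -0.0, -0.0]
contact_force: [-0.1, -0.6, -0.9]
opening: 0.16
finger_force: 30.2
```

```bash
python3 st.py; python3 -c "
from h import *
c=ctrl.read_camera('side');save(c,'side4.png',(250,90,150,160),3.7)"
```

```text
16.875 [ 0.54517753 -0.0209777   0.25103298] j6 -0.035531941218548385 yaw 79.1752775861635 tilt 0.028756280825155682
F [-0.14866702 -0.60524795 -0.92908683] T [-0.00769837  0.01412471 -0.03620146] 0.1599751334017104 30.228847861289978
[  0.34169878  -0.69644756 117.03334021]
```

View pics/side4.png

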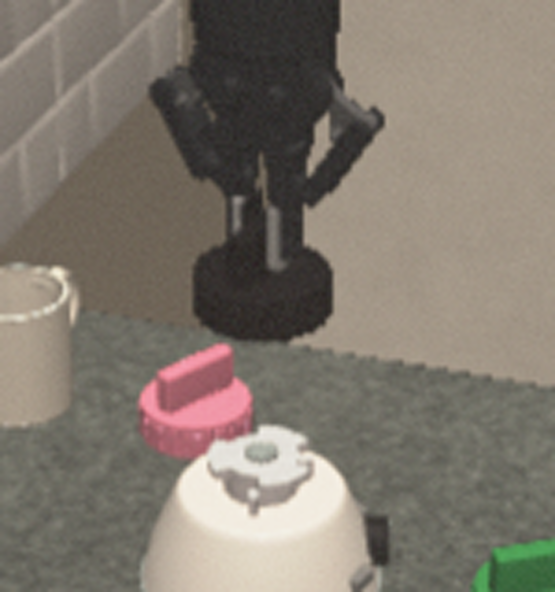

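The cap hangs level in the fingers at crop (262,290), about 10 cm above the bare metal hub at (262,465). It is held still with 30 N.

```bash
python3 -c "
from plant import ctrl
print(ctrl.sign_off())"
```

```text
the job is handed in; nothing more can be done
None
```

The black cap came off anticlockwise after about 64° and is held level, about 10 cm straight above the bare hub; the job is handed in, with no verdict returned.

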